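# Lean the carved panel on its rest and chock its foot with the straightedge

### The arm

A 6-joint arm with a two-finger parallel gripper is mounted at the origin on the work surface. World frame = base frame: x ahead of the robot, y to its left, z up, the work surface at z = 0. Lengths are in m, angles in rad, forces in N, time in s.
With the tool pointing down it reaches from about 0.275 to 0.825 m from the base axis. Payload 4.9 kg.
Tool frame: the origin (TCP) lies midway between the tips of the shut fingers; the grasp point (between the pads) lies 19 mm behind it (bot.grip_depth is the distance from the TCP to the grasp point, in m); y points along the fingers, x is the direction in which the jaws open and shut, and the axes are right-handed (so a half turn about y gives the same grasp; the last joint's range is limited). The gripper opens to 85 mm and grips with 20 to 120 N. Pads are 22 mm wide; open, the fingers measure 114 mm over their backs; the gripper's body (76 mm by 85 mm) begins 54 mm behind the grasp point. The pads swing forward as they close: fully open they stand 13 mm farther back than shut.
Start: joints at [-1.284, 0.326, -0.193, 1.052, 0, 1.437], TCP at [0.225, -0.502, 0.231] pointing down, gripper open.
Joint ranges: [-2.65, 2.65], [-0.97, 1.79], [-1.3, 1.35], [-1.93, 2.1], [-1.47, 1.37], [-3.14, 3.14]. Speed limits (rad/s): [2.57, 2.57, 3.14, 3.14, 3.14, 3.14].

### API

Orientations are given as a unit quaternion [w, x, y, z].
In Python, from cell import bot gives the robot as it stands. Calls block until the motion is done:
- bot.move_pose(position, orientation): joint-space move of the TCP to a pose.
- bot.move_linear(position, speed=0.15, rotation=None, until_force=None): straight line of the TCP; rotation=None keeps the orientation; speed is the mean speed in m/s. With until_force (N) it stops when the force on the tool has changed by that much, and returns True; else False.
- bot.goto_joints(angles): joint-space move.
- bot.set_gripper(opening, grasp_force=None): opening from 0.0 (shut) to 1.0 (fully open); grasp_force is the grip in N (None keeps the last); returns when the fingers have stopped.
- bot.wait(seconds).
- bot.solve_ik(position, orientation): joint angles nearest the present ones, or None.
- bot.camera(name): name is "scene" or "side" or "wrist"; returns the picture (384x512x3 uint8, red, green, blue); there is no depth.
- bot.calibration(name): a dict with "mtx" (3x3 intrinsics, pixels), "k1" (the pictures are not rectified: a ray, as slopes to the right and down, at radius r is drawn at 1 + k1 r^2 times it, then the intrinsics apply), "extrinsics" (4x4, takes a point from world to camera coordinates); the wrist camera has in their place "hand_eye" (4x4, takes a point from camera to tool coordinates, whose origin is the TCP and whose axes are the tool frame's). Camera axes: x right, y down, z forward; pixel columns grow to the right and rows downward; lengths in m; the calibration is good to about 2 mm. A picture is of the moment at which its call begins: read the wrist's pose just before it. calibration takes no time and is no camera call.
A pose or a line that the arm cannot do raises bot.PlanningError and nothing moves.
- bot.close_job(): hands the job in, once; it reports no verdict.
Trained networks look in the newest picture that a camera, given by its name, has taken for a name from the list of things; names that differ only in an ending like _2 or _b are one class to them, and where a whole thing is asked for, a point or a joint stands for the part that bears it (a point fixed in the world has none). Each returns a list of dicts, best first, with "confidence" (0 to 1); they miss things now and then, are a little off and sometimes report something else, mostly with a low value. They report only what shows in the picture. A call takes as long as a camera call.
- bot.search_frame(camera, thing): "bbox" ([left, top, width, height] in pixels, round what is visible of it).
Readings, each from a call of its own:
- bot.read_clock(): time.
- bot.read_joint_positions(): joint angles.
- bot.read_joint_vel(): joint speeds.
- bot.read_joint_efforts(): joint torques, N m.
- bot.read_position(): TCP position.
- bot.read_tool_rot(): TCP orientation.
- bot.read_ft_force(): force on the tool from outside, world axes, zero at the start.
- bot.read_moment(): the same for the moment, N m.
- bot.read_gripper_width(): opening from 0.0 (shut) to 1.0 (fully open).
Only numpy, scipy, OpenCV 4.12 (cv2) and the standard library are available. Lean on these libraries where they do the work, as an engineer would, in place of code of your own. Each camera call takes 0.05 s, during which the arm holds its last target.

### The job

Take the larger plywood panel out of the rack and lean it against the plain upright face of the wooden rest, carved rosette outwards, its foot on the table, square and centred on the rest and sloping back about 20 degrees from upright, and let go. Then lay the aluminium straightedge flat on the table with its working edge flush along the panel's foot, centred, so the panel cannot slide. Leave everything else where it is.

Things in the scene. Friction and masses are not known exactly. Their poses are not given: they have to be found in the camera images.
- panel: (Sizes in mm.) Loose plywood panel, rosette carved in its front (-y) face, 160 wide (x), 9 thick (y), 180 high (z), about 0.18 kg. Origin: centre of its underside. It starts standing upright in one of the rack's two slots, underside 12 above the table, rosette towards the rack's -y; 1.25 play either side, so it may lean a few degrees.
- foot_a (a point): Point on the panel's front (rosette side) lower edge, 75 from the middle towards the panel's +x, at (75, -4.5, 0) in the panel frame.
- foot_b (a point): The same on the other side, at (-75, -4.5, 0) in the panel frame. As the panel leans back it stands on its rear lower edge, so this front edge lifts about 3 off the table.
- rest: (Sizes in mm.) Fixed wooden rest, screwed to the table: an upright board 140 wide (x) by 20 thick, 90 high, with a 12 high base plate reaching 120 behind the front face and a centre brace (up to 67 high) behind. Origin: on the table, at the middle of the lower edge of the plain front face. The front face is the plane y = 0 and looks to the rest's -y; brace and base are on +y. z up.
- rack: (Sizes in mm.) Fixed wooden rack: base 180 (x) by 140 (y) by 12 high with two slots along x at y = -35 and y = +35, each 11.5 wide between walls 10 thick and 100 long (x) whose tops are 57 above the table. Origin: centre of its underside, z up. Which slot holds the panel varies; the other holds the offcut.
- straightedge: (Sizes in mm.) Loose aluminium safety straightedge, about 0.4 kg: a flat base 200 long (x), 50 wide (y), 8 thick, with a grip ridge on top running its whole length, 12 thick (y from -18 to -6), top 43 above the underside. Origin: centre of the base's underside. The working edge is y = +25, the long edge farther from the ridge; it starts roughly facing the rest. z up.
- offcut: Bystander: small plywood offcut standing in the other slot, 110 wide, 9 thick, 80 high; its top is 92 above the table.
- cup: Bystander: lidded takeaway cup, 82 across, 112 high, origin centre of underside.
- phone: Bystander: flat black phone 75 x 150 x 9.
- pencil: Bystander: pencil 153 long, 8 across, lying along its x; origin under its middle on the table.
- tape: Bystander: roll of masking tape lying flat, 90 across, 24 high.
- sander: Bystander: cork sanding block 110 x 60 x 35.
- glue: Bystander: white glue bottle, 56 across, about 150 high.
- key_block: Bystander: dark wood block 70 x 45 x 45.

How it is judged:
On the way, in this order (a step that is already met when the one before it is completed fails the run):
1. the panel leans at rest against the front of the rest, rosette out, let go (angle between panel's own z axis and vertical between 0.19 and 0.52 rad and contact force between panel and rest above 0.03 N and height (world z) of foot_a between 0.0008 and 0.009 m and height (world z) of foot_b below 0.009 m and x of panel in the frame of rest between -0.03 and 0.03 m and y of panel in the frame of rest below -0.012 m and angle between the x axis of panel and the x axis of rest, either way round below 0.12 rad and linear speed of panel below 0.02 m/s and angular speed of panel below 0.1 rad/s and contact force between panel and the fingers below 0.05 N), for 0.3 s.
2. the straightedge lies flush along the foot of the leaning panel, let go (all of step 1 and y of foot_a in the frame of straightedge between 0.021 and 0.0285 m and y of foot_b in the frame of straightedge between 0.021 and 0.0285 m and x of panel in the frame of straightedge between -0.03 and 0.03 m and angle between straightedge's own z axis and vertical below 0.04 rad and height (world z) of straightedge between -0.004 and 0.004 m and linear speed of straightedge below 0.02 m/s and contact force between straightedge and the fingers below 0.05 N), for 0.3 s.
At the end, for the whole second after the job is handed in: Panel at rest and released against the rest's front face, rosette out, 11 to 30 degrees from upright, foot on the table, centred within 30 mm, square within 7 degrees; straightedge flat, released, working edge within 3.5 mm of both ends of the panel's foot, centred within 30 mm (all of step 2); the robot touches nothing.
It fails at once if a bystander is moved by more than 20 mm (distance of any of offcut, cup, phone, pencil, tape, sander, glue, key_block from where it was at the start of the episode above 0.02 m).
It also fails if it takes over 58 s, if anything falls off the work surface, if the arm or the gripper's body presses on something with over 40 N, if the wrist force passes 120 N, or if a joint passes its speed limit or range.

## Working session

There is one attempt and no reset: what is moved stays moved. The work goes in short steps, each a Python script; the robot and the scene stay as the last script left them, time stands still between calls to the robot, and variables do not carry over. Pictures are saved under pics/ and viewed, and the job is handed in when it is done.

```bash
ls; mkdir -p pics; python3 - <<'E'
from cell import bot
import cv2,numpy as np
for n in ["scene","side","wrist"]:
    im=bot.camera(n); cv2.imwrite(f"pics/{n}0.png",im[:,:,::-1])
    c=bot.calibration(n); print(n,{k:np.round(v,4).tolist() for k,v in c.items()})
    for t in ["panel","rest","rack","straightedge","offcut"]:
        r=bot.search_frame(n,t)
        print(t,[(np.round(d["bbox"]).tolist(),round(d["confidence"],2)) for d in r[:2]])
print(bot.read_clock(),bot.read_tool_rot())
E
```

```text
pics
scene {'mtx': [[497.24, 0.0, 259.2453], [0.0, 497.24, 190.9598], [0.0, 0.0, 1.0]], 'k1': -0.2037, 'extrinsics': [[-0.4701, 0.8826, -0.005, 0.2991], [0.6131, 0.3225, -0.7212, -0.3181], [-0.6349, -0.3421, -0.6927, 1.6481], [0.0, 0.0, 0.0, 1.0]]}
panel [([126.0, 96.0, 42.0, 85.0], 0.78), ([231.0, 163.0, 62.0, 58.0], 0.55)]
rest [([229.0, 228.0, 38.0, 55.0], 0.29), ([142.0, 179.0, 30.0, 54.0], 0.19)]
rack [([128.0, 138.0, 79.0, 57.0], 0.8)]
straightedge [([230.0, 162.0, 62.0, 63.0], 0.56)]
offcut []
side {'mtx': [[424.2996, 0.0, 256.6886], [0.0, 424.2996, 192.6632], [0.0, 0.0, 1.0]], 'k1': 0.047, 'extrinsics': [[-0.9591, -0.2824, 0.0169, 0.5469], [-0.22, 0.7071, -0.6721, 0.1614], [0.1779, -0.6483, -0.7403, 1.1607], [0.0, 0.0, 0.0, 1.0]]}
panel [([160.0, 166.0, 33.0, 39.0], 0.66), ([251.0, 79.0, 56.0, 53.0], 0.58)]
rest [([190.0, 228.0, 66.0, 71.0], 0.64)]
rack [([246.0, 117.0, 59.0, 40.0], 0.69)]
straightedge [([229.0, 176.0, 67.0, 38.0], 0.81)]
offcut [([265.0, 120.0, 28.0, 20.0], 0.75)]
wrist {'mtx': [[307.4248, 0.0, 251.8528], [0.0, 307.4248, 189.5221], [0.0, 0.0, 1.0]], 'k1': -0.0644, 'hand_eye': [[1.0, 0.0009, 0.0007, 0.0009], [-0.0004, -0.2975, 0.9547, -0.142], [0.0011, -0.9547, -0.2975, 0.0754], [0.0, 0.0, 0.0, 1.0]]}
panel []
rest []
rack []
straightedge []
offcut []
0.9 [-0.5933726   0.59341822 -0.38453331  0.38457496]
```

View pics/scene0.png

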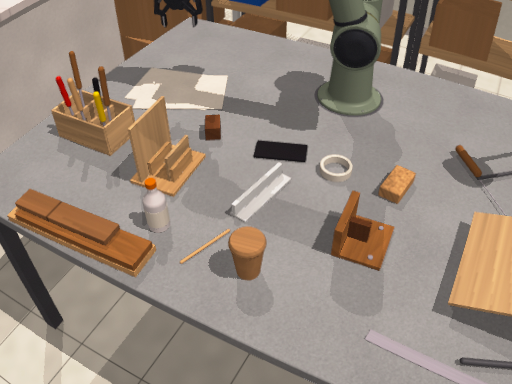

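View pics/side0.png

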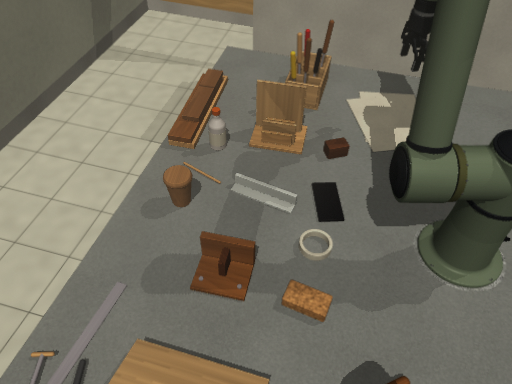

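View pics/wrist0.png

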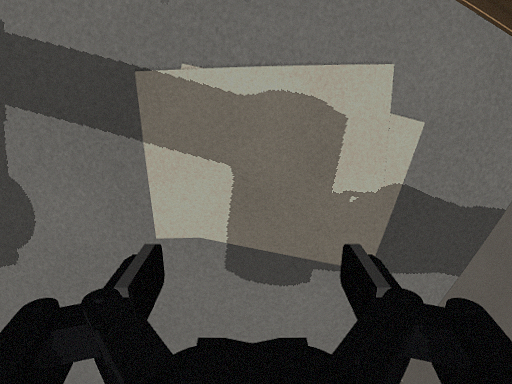

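```bash
cat > h.py <<'E'
import numpy as np,cv2
from scipy.optimize import least_squares
from scipy.spatial.transform import Rotation as R
def cal(bot,n,Tt=None):
    c=bot.calibration(n)
    if n!="wrist": return c["mtx"],c["k1"],np.array(c["extrinsics"])
    return c["mtx"],c["k1"],np.linalg.inv(Tt@np.array(c["hand_eye"]))
def tool(bot):
    T=np.eye(4); q=bot.read_tool_rot(); T[:3,:3]=R.from_quat([q[1],q[2],q[3],q[0]]).as_matrix(); T[:3,3]=bot.read_position(); return T
def proj(C,P):
    K,k,E=C; P=np.atleast_2d(P); p=P@E[:3,:3].T+E[:3,3]; s=p[:,:2]/p[:,2:]
    s=s*(1+k*(s**2).sum(1,keepdims=True)); K=np.array(K)
    return s*[K[0,0],K[1,1]]+K[:2,2]
def ray(C,uv):
    K,k,E=C; K=np.array(K)
    d=(np.array(uv,float)-K[:2,2])/[K[0,0],K[1,1]]; s=d.copy()
    for _ in range(20): s=d/(1+k*(s@s))
    o=-E[:3,:3].T@E[:3,3]; return o,E[:3,:3].T@np.r_[s,1]
def onplane(C,uv,z=0.):
    o,d=ray(C,uv); return o+d*(z-o[2])/d[2]
def pose(x,y,a,P):
    c,s=np.cos(a),np.sin(a); P=np.array(P,float)
    return np.c_[x+c*P[:,0]-s*P[:,1],y+s*P[:,0]+c*P[:,1],P[:,2]]
def fit(obs,x0):
    # obs: list of (C,[P],[uv])
    f=lambda v: np.concatenate([(proj(C,pose(*v,P))-np.array(uv)).ravel() for C,P,uv in obs])
    r=least_squares(f,x0,x_scale=[.1,.1,1]); return r.x,r.fun
E
python3 - <<'E'
import cv2
for n,l in [("scene",{"rack":(110,80,110,120),"rest":(320,185,90,90),"se":(215,150,90,80)}),("side",{"rack":(235,65,90,100),"rest":(180,220,90,90),"se":(215,160,95,65)})]:
    im=cv2.imread(f"pics/{n}0.png")
    for k,(x,y,w,h) in l.items():
        s=6 if max(w,h)<=95 else 5
        cv2.imwrite(f"pics/{n}_{k}.png",cv2.resize(im[y:y+h,x:x+w],None,fx=s,fy=s,interpolation=cv2.INTER_CUBIC))
E
```

```text
(no output)
```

View pics/scene_rack.png

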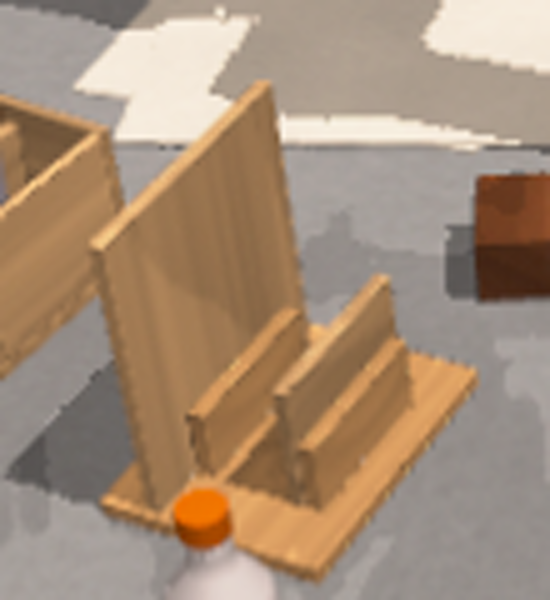

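View pics/side_rack.png

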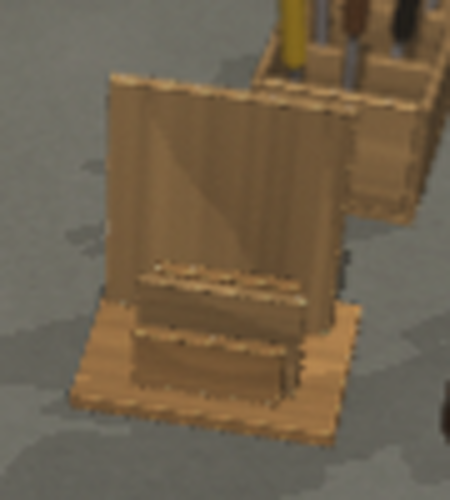

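View pics/scene_rest.png

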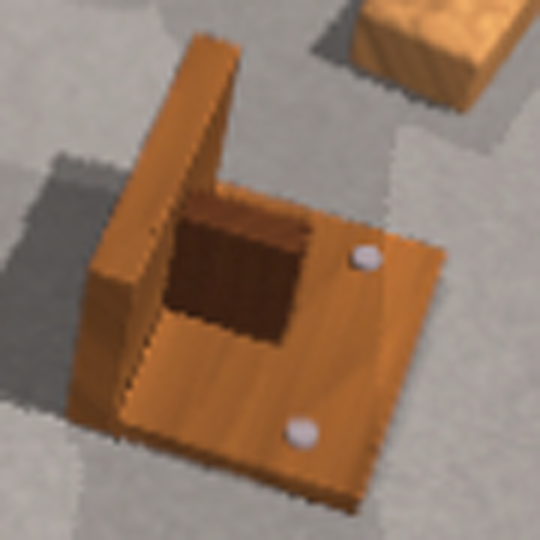

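View pics/side_rest.png

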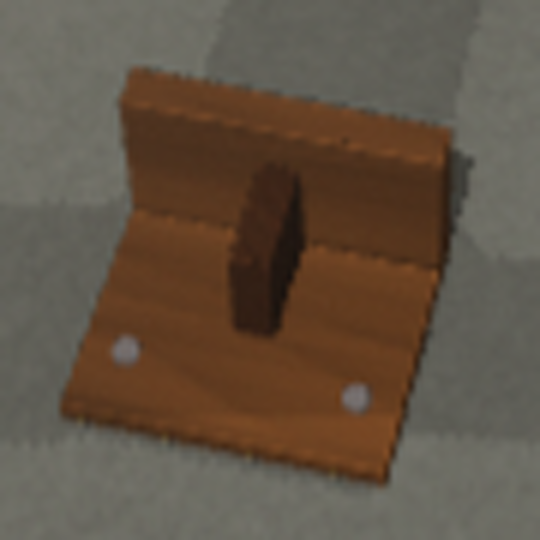

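View pics/scene_se.png

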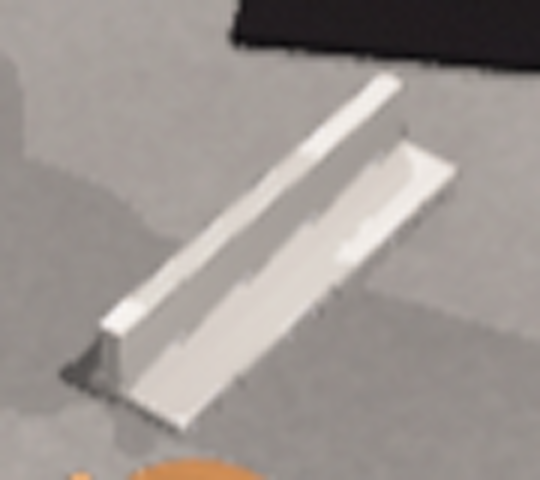

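View pics/side_se.png

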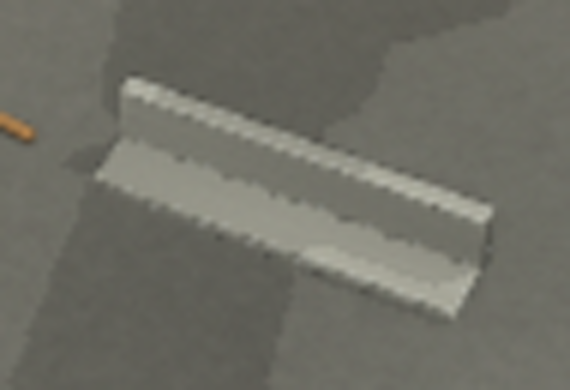

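```bash
cat > coarse.py <<'E'
from h import *
from cell import bot
S=cal(bot,"scene");D=cal(bot,"side")
def sc(l,o,s): return [((u-s/2+.5)/s+o[0],(v-s/2+.5)/s+o[1]) for u,v in l]
m=lambda l:np.array(l)/1000.
rest,r=fit([(S,m([(70,0,90),(70,20,90),(-70,0,90),(-70,20,90),(70,120,12),(-70,120,12),(70,0,0)]),sc([(92,270),(133,283),(200,35),(240,48),(358,500),(445,250),(70,418)],(320,185),6)),
 (D,m([(70,20,90),(-70,20,90),(70,0,90),(-70,0,90),(70,120,12),(-70,120,12)]),sc([(122,103),(448,160),(135,68),(452,130),(65,408),(388,472)],(180,220),6))],[.5,.2,0])
print("rest",rest,r.round(1))
rack,r=fit([(S,m([(-90,70,12),(90,70,12),(90,-70,12)]),sc([(477,372),(320,570),(105,500)],(110,80),5)),
 (D,m([(90,70,12),(-90,70,12),(-90,-70,12),(90,-70,12)]),sc([(72,400),(335,435),(360,305),(105,300)],(235,65),5))],[.4,-.4,0])
print("rack",rack,r.round(1))
se,r=fit([(S,m([(100,-18,43),(-100,-18,43),(-100,-6,43),(100,25,8),(-100,25,8)]),sc([(102,325),(385,73),(402,83),(183,425),(458,168)],(215,150),6)),
 (D,m([(100,-18,43),(-100,-18,43),(100,25,8),(-100,25,8)]),sc([(128,77),(492,207),(97,177),(455,318)],(215,160),6))],[.4,0,0])
print("se",se,r.round(1))
pt=lambda P:[(p[0],p[1],p[2]) for p in m(P)]
pan,r=fit([(D,m([(80,4.5,192),(-80,4.5,192),(80,-4.5,192),(-80,-4.5,192)]),sc([(110,85),(353,115),(112,75),(355,103)],(235,65),5)),
 (S,m([(80,4.5,192),(-80,4.5,192)]),sc([(108,250),(272,92)],(110,80),5))],[.4,-.4,0])
print("pantop",pan,r.round(1))
E
python3 coarse.py
python3 - <<'E'
import sys;sys.path.insert(0,'.')
from h import *
from cell import bot
for n in ["scene","side"]:
  bot.camera(n);C=cal(bot,n)
  for t in ["cup","phone","pencil","tape","sander","glue","key_block"]:
    d=bot.search_frame(n,t)[:1]
    for q in d:
        b=q["bbox"]; print(n,t,round(q["confidence"],2),onplane(C,(b[0]+b[2]/2,b[1]+b[3]*.75)).round(3))
E
```

```text
rest [0.58851608 0.19544654 0.0682768 ] [-1.1 -0.3  0.6  0.2 -1.2 -0.9  0.1 -0.8  0.6 -0.4  0.1 -0.4 -1.3  0.5
 -0.5  0.5 -0.5  1.4 -0.2  0.1  0.6 -0.  -0.8  0.1  0.1  0.8]
rack [ 0.58590906 -0.31263957  0.10436267] [ 0.5 -0.9  1.2  0.2 -0.3  0.9 -0.6  0.6  0.3  0.9 -0.3  0.4  0.4 -5. ]
se [ 0.56034765 -0.03462888 -0.1635056 ] [-0.8 -0.2 -0.5 -0.3  0.3 -0.2 -0.3  0.5 -0.  -0.   0.3  0.4  0.6  0.6
 -0.9  0.8  0.2  0. ]
pantop [ 0.59659036 -0.34808066  0.09508934] [-0.9  0.   0.5  0.2 -0.8  0.4  0.4  1.  -0.6  0.1 -0.1 -1.8]
scene cup 0.55 [0.781 0.049 0.   ]
scene phone 0.75 [ 0.392 -0.06   0.   ]
scene pencil 0.77 [ 0.798 -0.058  0.   ]
scene tape 0.67 [0.386 0.112 0.   ]
scene sander 0.71 [0.38  0.281 0.   ]
scene glue 0.72 [ 0.749 -0.233  0.   ]
scene key_block 0.82 [ 0.394 -0.286  0.   ]
side cup 0.9 [0.811 0.035 0.   ]
side phone 0.71 [ 0.361 -0.038  0.   ]
side pencil 0.55 [ 0.762 -0.05  -0.   ]
side tape 0.56 [0.376 0.113 0.   ]
side sander 0.94 [0.359 0.289 0.   ]
side glue 0.85 [ 0.785 -0.239  0.   ]
side key_block 0.68 [ 0.379 -0.299  0.   ]
```

```bash
sed -i 's/,(90,-70,12)\]),sc(\[(72,400)/]),sc([(72,400)/; s/,(360,305),(105,300)\]/,(360,305)]/' coarse.py; python3 coarse.py | grep -A1 rack
cat >> h.py <<'E'
def rot(yaw,lean,sgn):
    """tool rot: panel frame yaw, leaned back (top towards +y) by lean; sgn=+1: tool x=panel +y"""
    B=R.from_euler('z',yaw)*R.from_euler('x',-lean)
    b=B.as_matrix(); x=sgn*b[:,1]; y=-b[:,2]
    q=R.from_matrix(np.c_[x,y,np.cross(x,y)]).as_quat(); return np.array([q[3],q[0],q[1],q[2]]),b
E
python3 - <<'E'
from h import *
from cell import bot
print(bot.read_clock())
for s in (1,-1):
    for nm,p,yaw,l in [("view",(.595,-.348,.32),.1,0),("grasp",(.595,-.348,.16),.1,0),("lift",(.595,-.348,.3),.1,0),("place",(.5885,.22,.155),.07,.35),("pre",(.5885,.2,.3),.07,.35),("se",(.56,-.05,.02),-.16,0),("se2",(.6,.12,.02),.07,0)]:
        q,b=rot(yaw,l,s); r=bot.solve_ik(p,q); print(s,nm,None if r is None else np.round(r,2))
E
```

```text
rack [ 0.58552468 -0.31457046  0.09205144] [ 0.2 -0.9  0.2  0.  -1.   0.3 -0.5  0.   0.2  0.7  0.2  0.3]
se [ 0.56034765 -0.03462888 -0.1635056 ] [-0.8 -0.2 -0.5 -0.3  0.3 -0.2 -0.3  0.5 -0.  -0.   0.3  0.4  0.6  0.6
1.7
1 view [-0.64  0.58  0.43  1.42  0.   -0.74]
1 grasp [-0.64  0.63  0.12  1.06  0.   -0.74]
1 lift [-0.64  0.58  0.38  1.37  0.   -0.74]
1 place [ 0.4   0.63  0.05  1.11 -0.33  0.35]
1 pre [ 0.37  0.54  0.26  1.4  -0.33  0.32]
1 se [-0.22  0.57 -0.41  0.59  0.   -0.06]
1 se2 [ 0.08  0.64 -0.27  0.66  0.    0.01]
-1 view [-0.64  0.58  0.43  1.42  0.    2.41]
-1 grasp [-0.64  0.63  0.12  1.06  0.    2.41]
-1 lift [-0.64  0.58  0.38  1.37  0.    2.41]
-1 place [ 0.4   0.63  0.05  1.11 -0.33 -2.79]
-1 pre [ 0.37  0.54  0.26  1.4  -0.33 -2.82]
-1 se [-0.22  0.57 -0.41  0.59  0.    3.08]
-1 se2 [ 0.08  0.64 -0.27  0.66  0.   -3.13]
```

```bash
python3 - <<'E'
from h import *
from cell import bot
for nm,p,yaw in [("restv",(.60,.10,.33),.07),("rackv",(.595,-.348,.32),.1)]:
    q,b=rot(yaw,0,1); bot.move_pose(p,q)
    T=tool(bot); np.save(f"{nm}.npy",T)
    im=bot.camera("wrist"); cv2.imwrite(f"pics/{nm}.png",cv2.resize(im[:,:,::-1],None,fx=1.5,fy=1.5,interpolation=cv2.INTER_CUBIC)); print(bot.read_clock(),T[:3,3].round(4))
E
```

```text
4.2917 [0.6001 0.0991 0.3298]
5.9833 [ 0.5955 -0.3467  0.3202]
```

View pics/restv.png

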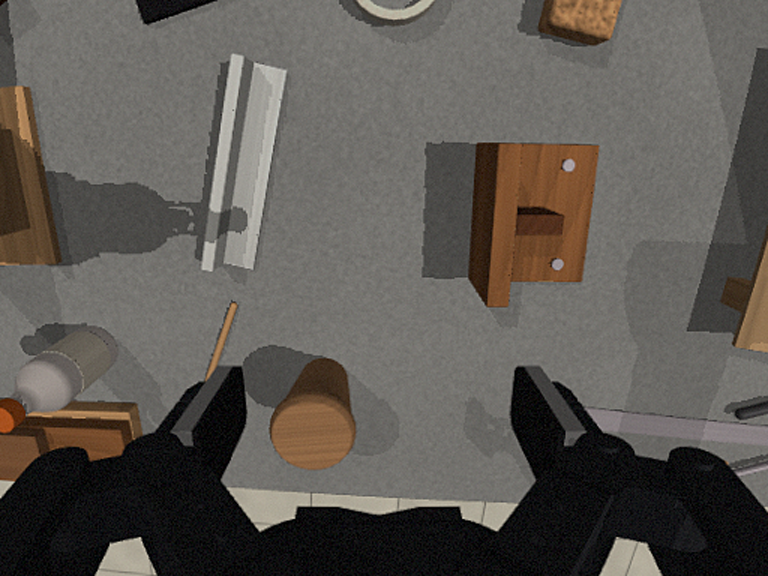

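View pics/rackv.png

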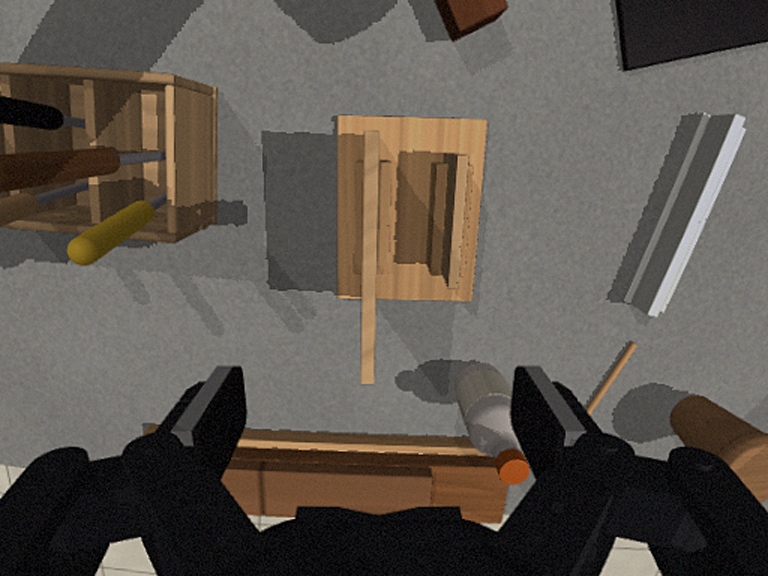

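```bash
cat > fine.py <<'E'
from coarse import *
s15=lambda l:[((u+.5)/1.5-.5,(v+.5)/1.5-.5) for u,v in l]
A=cal(bot,"wrist",np.load("restv.npy"));B=cal(bot,"wrist",np.load("rackv.npy"))
print("---wrist")
rp=m([(-70,0,90),(70,0,90),(70,20,90),(-70,20,90),(-70,120,12),(70,120,12),(70,0,0)])
x,r=fit([(A,rp,s15([(476,142),(489,306),(509,306),(497,143),(598,145),(583,281),(470,278)]))],rest);print("rest",x,r.round(1))
x,r=fit([(A,m([(-100,-18,43),(-100,-6,43),(100,-18,43),(100,-6,43),(-100,25,8),(100,25,8)]),s15([(232,55),(243,57),(203,269),(213,271),(287,70),(252,269)]))],se);print("se",x,r.round(1))
x,r=fit([(B,m([(-90,-70,12),(-90,70,12),(90,70,12),(90,-70,12)]),s15([(338,116),(487,121),(471,301),(337,298)]))],rack);print("rack",x,r.round(1), pose(*x,m([(0,-35,0)])))
x,r=fit([(B,m([(-80,-4.5,192),(-80,4.5,192),(80,-4.5,192),(80,4.5,192)]),s15([(365,131),(379,131),(361,384),(374,384)]))],pan);print("pantop",x,r.round(1))
E
python3 fine.py | sed -n '/---/,$p'
```

```text
---wrist
rest [0.5900949  0.18657099 0.14739756] [ 4.4  2.4 -2.8  2.4 -1.2  1.3  7.   0.6 -6.6 -5.6 -0.8 -3.9 -2.4  1.5]
se [ 0.55924259 -0.0373325  -0.16276661] [-0.7 -1.6  1.  -0.9 -1.4  0.9 -0.   1.4  0.2 -0.1  0.9  1. ]
rack [ 0.58447824 -0.3190897   0.07464045] [-0.6 -0.6  0.5 -0.7  0.4  1.  -0.3  0.7] [[ 0.58708823 -0.35399225  0.        ]]
pantop [ 0.59378592 -0.35308952  0.08023186] [-0.7 -0.6  0.7 -0.4 -0.2  0.6  0.2  0.8]
```

```bash
sed -i 's/^rp=.*/rp=m([(-70,0,0),(70,0,0),(-70,0,90),(70,0,90),(70,20,90),(-70,20,90),(-70,120,12),(70,120,12)])/; s/s15(\[(476,142),(489,306).*278)\]))\],rest/s15([(476,142),(470,278),(497,143),(489,306),(509,306),(518,144),(598,145),(583,281)]))],rest/' fine.py
python3 fine.py | sed -n '/---/,$p'
python3 - <<'E'
import cv2
im=cv2.imread("pics/restv.png")[130:320,460:610]; cv2.imwrite("pics/restv_c.png",cv2.resize(im,None,fx=3,fy=3,interpolation=cv2.INTER_CUBIC))
E
```

```text
---wrist
rest [0.58763933 0.19297725 0.08281371] [-1.2  0.4 -1.1  0.5 -0.3 -0.1 -1.2  1.1  0.4  0.9  2.2 -0.8  0.6 -1.5
  0.2 -0.3]
se [ 0.55924259 -0.0373325  -0.16276661] [-0.7 -1.6  1.  -0.9 -1.4  0.9 -0.   1.4  0.2 -0.1  0.9  1. ]
rack [ 0.58447824 -0.3190897   0.07464045] [-0.6 -0.6  0.5 -0.7  0.4  1.  -0.3  0.7] [[ 0.58708823 -0.35399225  0.        ]]
pantop [ 0.59378592 -0.35308952  0.08023186] [-0.7 -0.6  0.7 -0.4 -0.2  0.6  0.2  0.8]
```

View pics/restv_c.png

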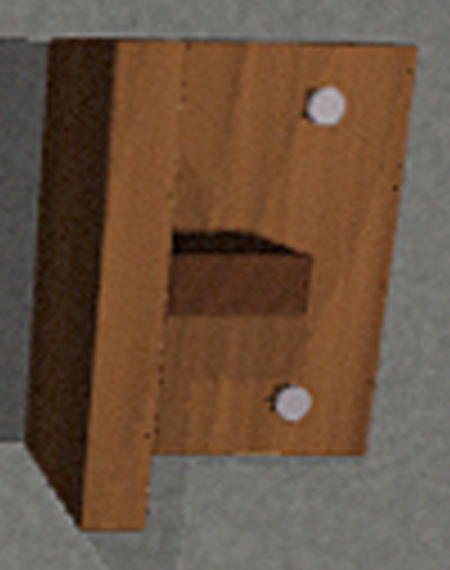

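```bash
python3 - <<'E'
from h import *
from cell import bot
q,b=rot(.083,0,1)
bot.move_pose((.594,-.351,.24),q)
print(bot.move_linear((.594,-.351,.160),speed=.1,until_force=8))
print(bot.read_position())
bot.set_gripper(0.0,40)
print(bot.read_gripper_width(),bot.read_ft_force().round(2),bot.read_position(),bot.read_clock())
im=bot.camera("wrist");cv2.imwrite("pics/grip1.png",im[:,:,::-1])
im=bot.camera("side");cv2.imwrite("pics/grip1s.png",im[:,:,::-1])
E
```

```text
False
[ 0.59452191 -0.3513788   0.16099108]
0.09614167518082259 [-0.17 -0.48  0.75] [ 0.59410606 -0.35109572  0.16010881] 8.0333
```

View pics/grip1.png

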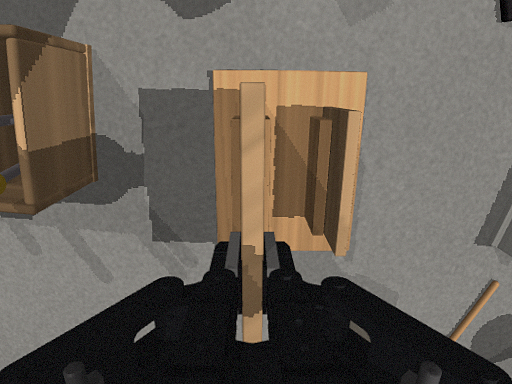

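```bash
python3 - <<'E'
from h import *
from cell import bot
C=cal(bot,"wrist",tool(bot)); T=tool(bot)
e=[onplane(C,uv,.192) for uv in [(253,83.5),(252,342)]]
mid=(e[0]+e[1])/2; print(np.round(e,4),np.linalg.norm(e[0]-e[1]))
dx=(mid-T[:3,3])@np.array([np.cos(.083),np.sin(.083),0]); print("dx",dx)
p=T[:3,3]
print(bot.move_linear((p[0],p[1],.31),speed=.15))
print(bot.read_gripper_width(),bot.read_ft_force().round(2))
yaw=.074; q,b=rot(yaw,np.radians(20),1)
def tcp(xr,yr,zr):
    o=pose(.588,.194,yaw,[(xr-dx,yr,zr)])[0]; return o+.148*b[:,2]
g=tcp(0,-.075,.12); print(g)
bot.move_linear(g,speed=.25,rotation=q)
bot.move_linear(tcp(0,-.055,.012),speed=.12)
print(bot.read_gripper_width(),bot.read_position()-tcp(0,-.055,.012),bot.read_clock())
for n in("wrist","side","scene"):
    im=bot.camera(n);cv2.imwrite(f"pics/pre_{n}.png",im[:,:,::-1])
np.save("pre.npy",tool(bot)); np.save("dx.npy",dx)
E
```

```text
[[ 0.5146 -0.3584  0.192 ]
 [ 0.6245 -0.3495  0.192 ]] 0.11020556966441038
dx -0.024677285871524634
False
0.09492897705719779 [ 0.5  -0.1  -2.26]
[0.6144123  0.17151016 0.25907451]
0.095868649076097 [6.28994530e-04 1.46275087e-05 9.33889749e-04] 12.6
```

View pics/pre_wrist.png

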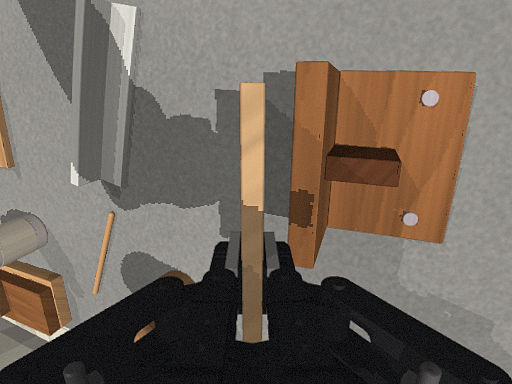

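View pics/pre_scene.png

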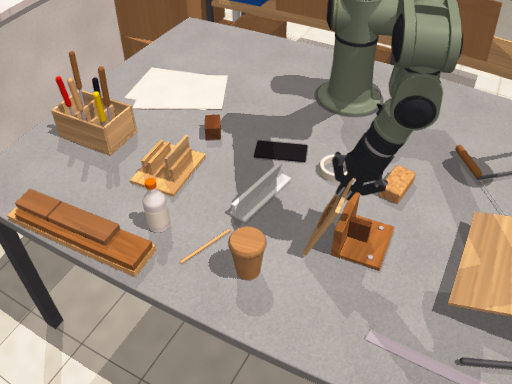

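View pics/pre_side.png

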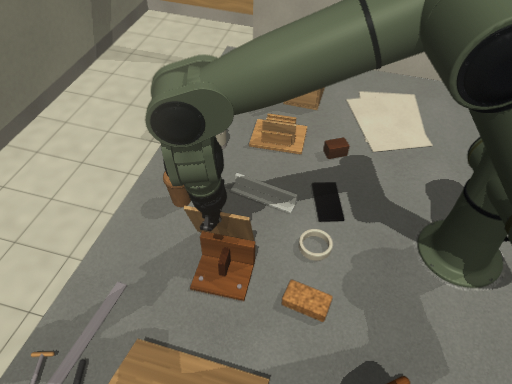

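```bash
python3 - <<'E'
from h import *
from cell import bot
dx=0
yaw=.074; q,b=rot(yaw,np.radians(20),1)
def tcp(xr,yr,zr):
    o=pose(.588,.194,yaw,[(xr-dx,yr,zr)])[0]; return o+.148*b[:,2]
bot.move_linear(tcp(0,-.055,.010),speed=.1)
print(bot.read_ft_force().round(2))
h=bot.move_linear(tcp(0,-.031,.010),speed=.03,until_force=2.5)
p=bot.read_position(); f=bot.read_ft_force()
print(h,((p-tcp(0,-.037,.010))@b).round(4),f.round(2),bot.read_clock())
# lower along the panel
c=p-.0005*b[:,1]
h=bot.move_linear(c-.018*b[:,2],speed=.02,until_force=3)
p2=bot.read_position(); print(h,((p2-p)@b).round(4),p2,(p2-.148*b[:,2]).round(4),bot.read_ft_force().round(2),bot.read_clock())
for n in("side","scene"):
    im=bot.camera(n);cv2.imwrite(f"pics/dn_{n}.png",cv2.resize(im[180:300,170:400,::-1],None,fx=3,fy=3,interpolation=cv2.INTER_CUBIC))
E
```

```text
[ 0.55 -0.3  -1.21]
True [-0.0002  0.0035  0.0007] [ 0.88 -1.84  0.78] 13.8583
True [-0.0003 -0.0003 -0.0088] [0.58639753 0.2077722  0.14038029] [0.5901 0.1573 0.0013] [-0.86  1.39  4.96] 14.375
```

View pics/dn_scene.png

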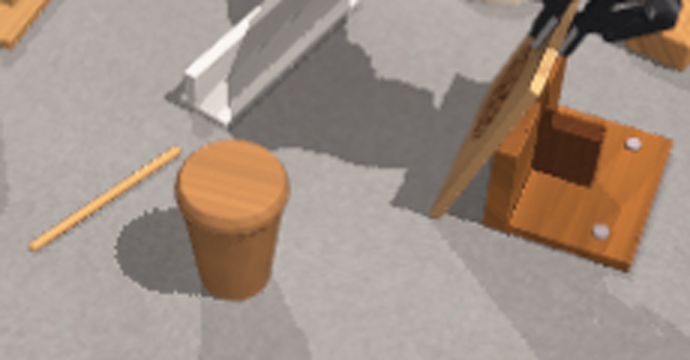

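View pics/dn_side.png

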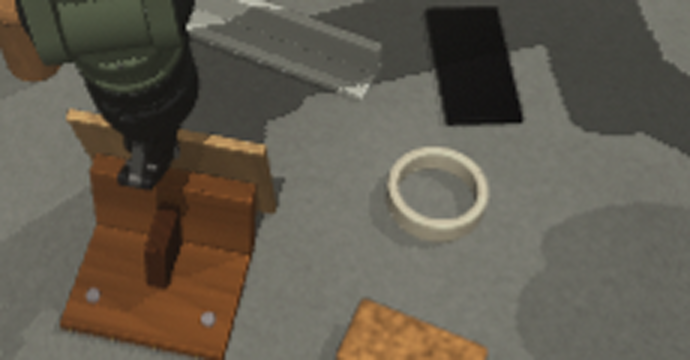

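```bash
python3 - <<'E'
from h import *
from cell import bot
b=tool(bot)[:3,:3]; up=-b[:,1]
bot.set_gripper(.3)
p=bot.read_position()
bot.move_linear(p+.08*up,speed=.1)
bot.set_gripper(1.0)
p=bot.read_position()
q,_=rot(.0,0,1)
bot.move_pose((.56,.04,.33),q)
np.save("v2.npy",tool(bot))
im=bot.camera("wrist");cv2.imwrite("pics/v2.png",cv2.resize(im[:,:,::-1],None,fx=1.5,fy=1.5,interpolation=cv2.INTER_CUBIC))
for n in("side","scene"):
    im=bot.camera(n);cv2.imwrite(f"pics/rel_{n}.png",cv2.resize(im[150:300,170:400,::-1],None,fx=3,fy=3,interpolation=cv2.INTER_CUBIC))
print(bot.read_clock())
E
```

```text
17.4083
```

View pics/v2.png

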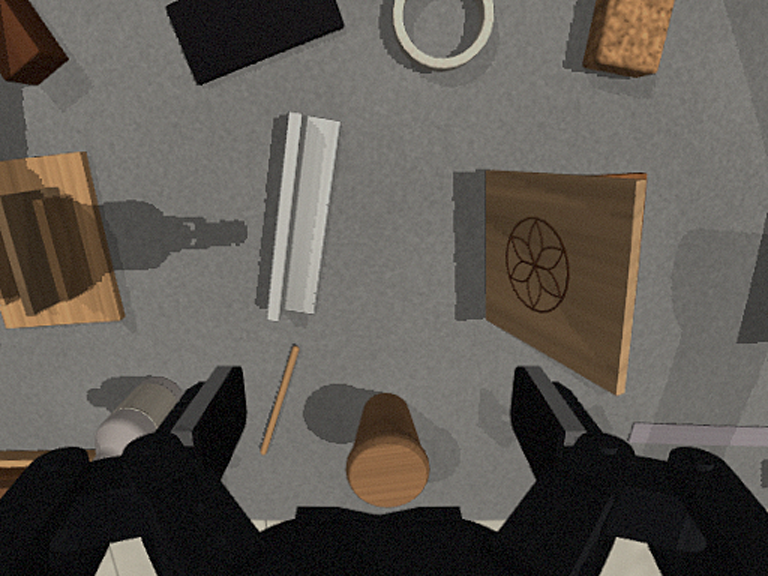

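View pics/rel_scene.png

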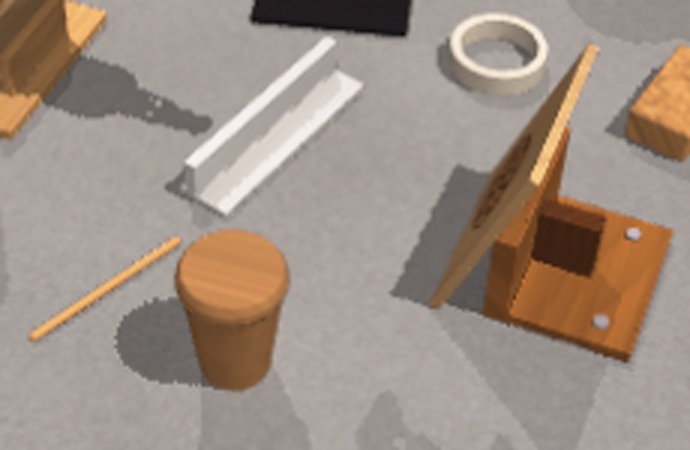

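View pics/rel_side.png

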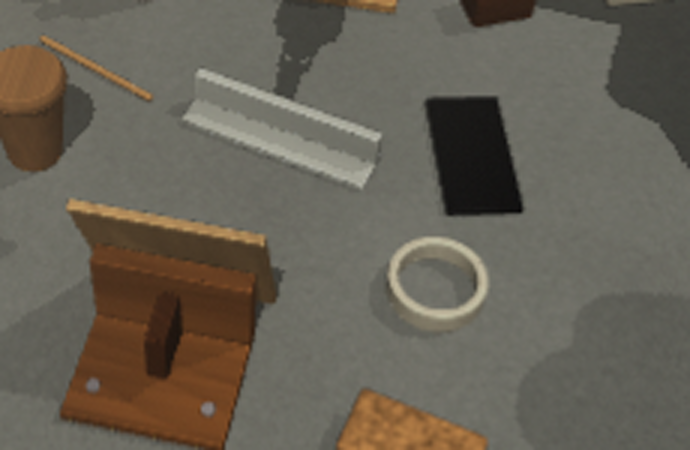

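```bash
cat > v2fit.py <<'E'
from coarse import *
s15=lambda l:[((u+.5)/1.5-.5,(v+.5)/1.5-.5) for u,v in l]
def panP(v,pts):
    x,y,yaw,l=v; b=rot(yaw,l,1)[1]; o=np.array([x,y,.0045*np.sin(l)]); return o+np.array(pts)/1000@b.T
def fitpan(obs,x0):
    f=lambda v:np.concatenate([(proj(C,panP(v,P))-np.array(uv)).ravel() for C,P,uv in obs]); r=least_squares(f,x0,x_scale=[.1,.1,1,1]);return r.x,r.fun
sp=m([(-100,-18,43),(-100,-6,43),(100,-18,43),(100,-6,43),(-100,25,8),(100,25,8)])
E
python3 - <<'E' | sed -n '/---/,$p'
from v2fit import *
print("---")
A=cal(bot,"wrist",np.load("v2.npy"))
v,r=fitpan([(A,[(-80,-4.5,0),(80,-4.5,0),(-80,-4.5,180),(80,-4.5,180)],s15([(485,170),(484,320),(638,181),(617,394)]))],[.59,.157,.074,.35]);print("wrist",v,r.round(1))
v,r=fitpan([(A,[(-80,-4.5,0),(80,-4.5,0),(-80,-4.5,180),(80,-4.5,180)],s15([(485,170),(484,320),(638,181),(617,394)])),
 (S,[(80,-4.5,0),(80,4.5,180),(-80,4.5,180)],[((a-1)/3+170,(b-1)/3+150) for a,b in [(432,304),(537,186),(597,47)]]),
 (D,[(80,4.5,180),(-80,4.5,180),(80,-4.5,180),(-80,-4.5,180)],[((a-1)/3+170,(b-1)/3+150) for a,b in [(70,208),(266,244),(70,199),(267,236)]])],v)
print("all",v,r.round(1))
x,r=fit([(A,sp,s15([(288,113),(301,114),(267,319),(280,321),(340,121),(314,313)]))],se);print("se",x,r.round(1))
E
```

```text
---
wrist [0.58927818 0.15476134 0.06876102 0.36609945] [-0.6 -0.1  0.2 -0.2  0.3 -0.8  0.   1.4]
all [0.58943746 0.15585811 0.07114262 0.35794769] [ 0.   0.   1.  -0.1  0.  -0.6  0.1  1.6 -2.2 -0.3  0.4 -0.9 -0.  -0.4
 -0.6  0.5  0.1  0.7  0.4 -0.   0.6 -0.3]
se [ 0.55880839 -0.03762092 -0.15782447] [ 0.1 -1.2  0.4 -0.5  0.1  0.9 -0.6  0.8 -0.3 -0.2  0.2  0.9]
```

```bash
python3 - <<'E'
from h import *
from cell import bot
yaw=-.16; g=pose(.5592,-.0363,yaw,[(0,-.012,0)])[0]
q,b=rot(yaw,0,1)
bot.move_pose((g[0],g[1],.12),q)
print(bot.move_linear((g[0],g[1],.015),speed=.08,until_force=8))
bot.set_gripper(0,50)
print(bot.read_gripper_width()*85,bot.read_position(),bot.read_ft_force().round(2))
p=bot.read_position()
bot.move_linear((p[0],p[1],p[2]+.04),speed=.08)
print(bot.read_gripper_width()*85,bot.read_ft_force().round(2))
# target
Y=.071; q2,b2=rot(Y,0,1)
O=np.array([.5895,.1568,0])
def t(d,z): # d = gap to foot ; tool point
    r=O+b2@np.array([0.002,-.0042-.025-.012-d,0]); r[2]=z; return r
bot.move_linear(t(.03,p[2]+.04),speed=.12,rotation=q2)
bot.move_linear(t(.015,p[2]+.003),speed=.08)
np.save("v3.npy",tool(bot)); print(bot.read_position()-t(.015,p[2]+.003),bot.read_clock(),"z0",p[2])
for n in("side","scene","wrist"):
    im=bot.camera(n)
    cv2.imwrite(f"pics/v3_{n}.png",cv2.resize(im[150:300,170:400,::-1],None,fx=3,fy=3,interpolation=cv2.INTER_CUBIC) if n!="wrist" else cv2.resize(im[:,:,::-1],None,fx=1.5,fy=1.5))
E
```

```text
False
10.53201845049795 [ 0.55737042 -0.04833169  0.01516149] [-0.42 -0.48  2.02]
11.638932617496762 [-1.35  0.18 -4.59]
[-0.00012152  0.00014467 -0.00032533] 23.0583 z0 0.015161493208667491
```

View pics/v3_wrist.png

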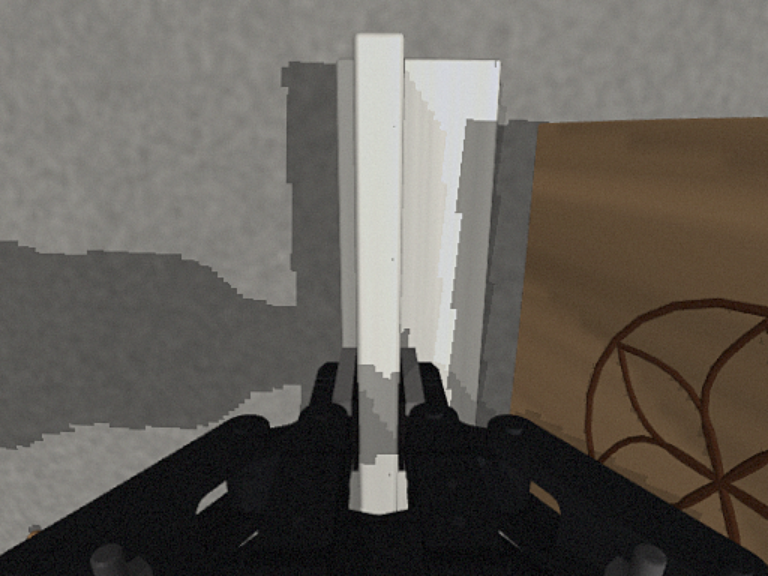

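View pics/v3_scene.png

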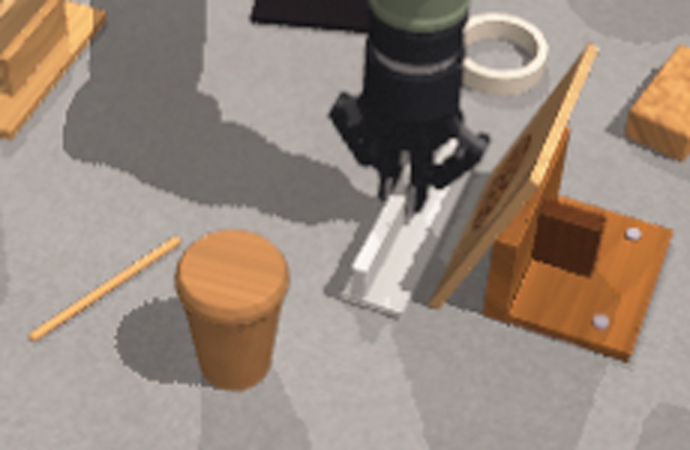

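```bash
python3 - <<'E'
from h import *
from cell import bot
C=cal(bot,"wrist",np.load("v3.npy"))
w=lambda u,v,z: onplane(C,((u+.5)/1.5-.5,(v+.5)/1.5-.5),z)
for nm,a,b_,z in [("se",(500,62),(478,415),.011),("foot",(537,125),(512,410),.0031)]:
    A,B=w(*a,z),w(*b_,z); d=B-A; print(nm,A.round(4),B.round(4),"yaw",np.arctan2(d[1],d[0]).round(4))
n=np.array([-np.sin(.071),np.cos(.071),0])
print("gap", (w(537,125,.0031)-w(500,62,.011))@n, (w(512,410,.0031)-w(478,415,.011))@n)
f0=bot.read_ft_force()
z0=.0152; Y=.071; b2=rot(Y,0,1)[1]; O=np.array([.5895,.1568,0])
def t(d,z):
    r=O+b2@np.array([0.002,-.0042-.025-.012-d,0]); r[2]=z; return r
bot.move_linear(t(.006,z0+.001),speed=.04)
h=bot.move_linear(t(-.004,z0+.001),speed=.01,until_force=1.2)
p=bot.read_position(); print(h,"gap at stop",-(p-t(0,z0))@b2[:,1],p[2]-z0,bot.read_ft_force()-f0,bot.read_clock())
np.save("v4.npy",tool(bot))
im=bot.camera("wrist"); cv2.imwrite("pics/v4.png",cv2.resize(im[:,:,::-1],None,fx=1.5,fy=1.5))
im=bot.camera("scene"); cv2.imwrite("pics/v4s.png",cv2.resize(im[150:300,170:400,::-1],None,fx=3,fy=3,interpolation=cv2.INTER_CUBIC))
E
```

```text
se [0.4935 0.1293 0.011 ] [0.614  0.1389 0.011 ] yaw 0.0799
foot [0.5101 0.1458 0.0031] [0.6159 0.1544 0.0031] yaw 0.0806
gap 0.015362473103136248 0.015304445192800697
True gap at stop -0.0002736602745089791 3.9600119812034304e-05 [-0.26414264 -0.23942434  3.07947571] 24.2667
```

View pics/v4.png

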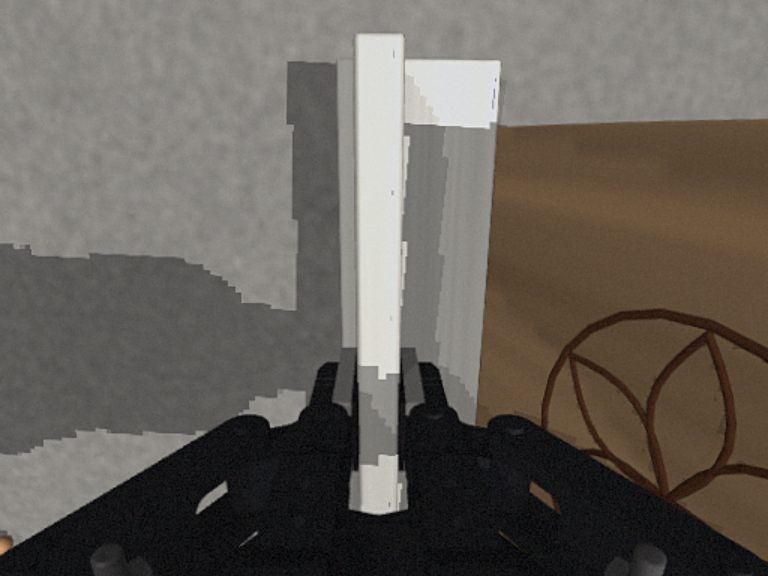

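View pics/v4s.png

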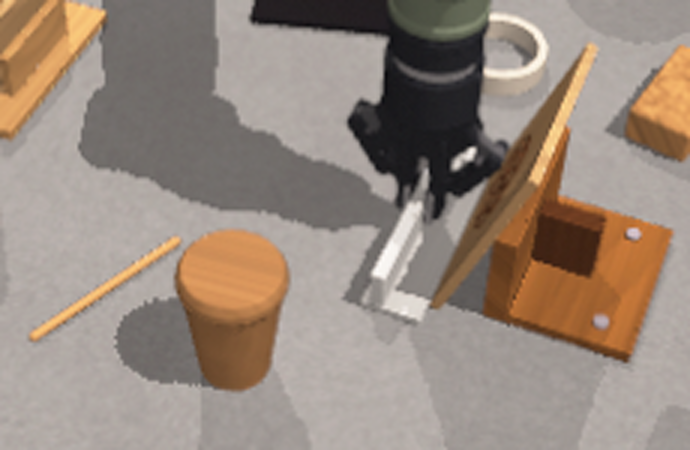

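```bash
python3 - <<'E'
from h import *
from cell import bot
p=bot.read_position()
print(bot.move_linear((p[0],p[1],p[2]-.002),speed=.01,until_force=2),bot.read_position()-p)
bot.set_gripper(.3)
p=bot.read_position()
print("w",bot.read_gripper_width(),bot.read_ft_force().round(2))
bot.move_linear((p[0],p[1],.16),speed=.08)
q,_=rot(.0,0,1)
bot.move_linear((.58,.03,.30),speed=.15,rotation=q)
np.save("v5.npy",tool(bot))
im=bot.camera("wrist");cv2.imwrite("pics/v5.png",cv2.resize(im[:,:,::-1],None,fx=1.5,fy=1.5,interpolation=cv2.INTER_CUBIC))
for n in("side","scene"):
    im=bot.camera(n);cv2.imwrite(f"pics/v5_{n}.png",cv2.resize(im[150:300,170:400,::-1],None,fx=3,fy=3,interpolation=cv2.INTER_CUBIC))
print(bot.read_clock())
E
```

```text
True [ 1.65277239e-05 -1.06042418e-05  1.36976566e-05]
w 0.2963415521585765 [ 0.32 -0.1  -0.44]
28.2333
```

View pics/v5.png

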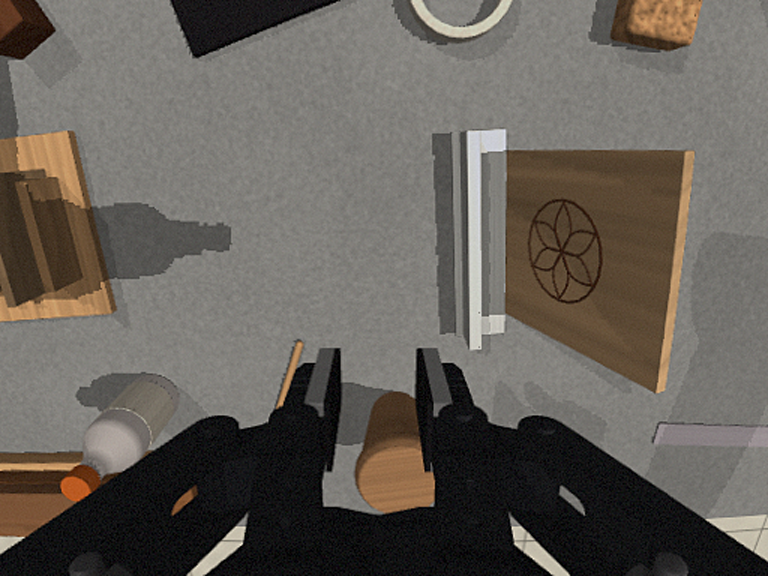

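View pics/v5_scene.png

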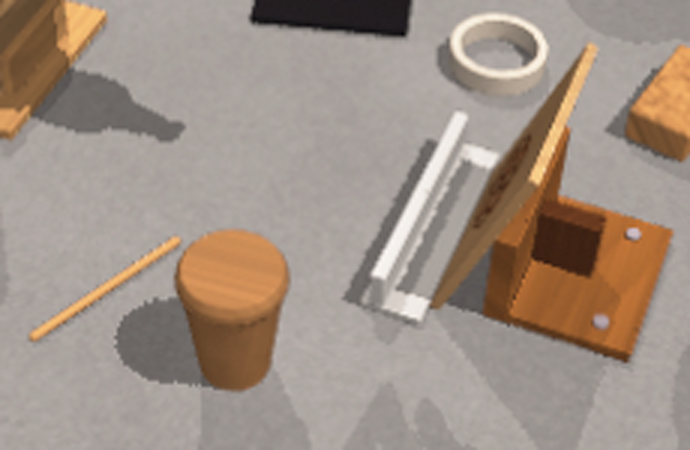

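View pics/v5_side.png

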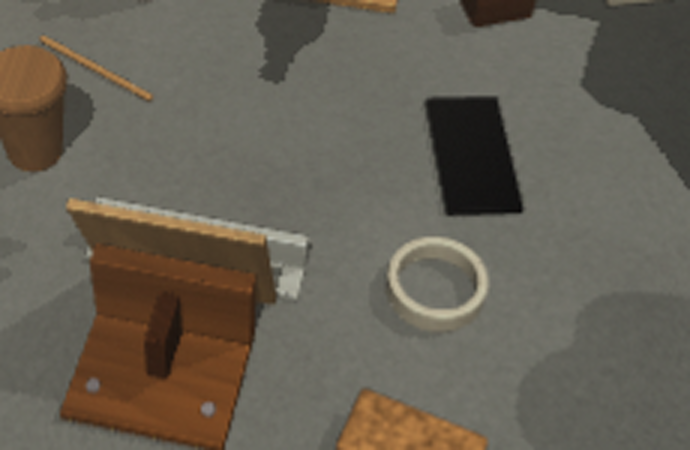

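```bash
python3 - <<'E' | sed -n '/---/,$p'
from v2fit import *
print("---")
A=cal(bot,"wrist",np.load("v5.npy"))
v,r=fitpan([(A,[(-80,-4.5,0),(80,-4.5,0),(-80,-4.5,180),(80,-4.5,180)],s15([(507,151),(506,315),(686,151),(658,392)]))],[.59,.157,.074,.35]);print(v,r.round(1))
x,r=fit([(A,sp,s15([(467,130),(480,130),(469,349),(481,349),(506,130),(504,332)]))],[.59,.13,.07]);print("se",x,r.round(1))
d=panP(v,[(75,-4.5,0),(-75,-4.5,0),(0,0,0)])[:,:2]-x[:2]; c,s=np.cos(x[2]),np.sin(x[2])
print("in se frame",np.c_[d@[c,s],d@[-s,c]].round(4))
bot.close_job()
E
```

```text
---
[0.58957102 0.15787591 0.07945203 0.34307778] [-0.6 -0.2  0.  -1.3  0.  -0.3  0.4  1.6]
se [0.59172301 0.12675429 0.06819376] [-0.6 -0.1  0.4 -0.6 -0.2  1.1  0.1  0.6  0.3 -1.3  0.1  0.8]
in se frame [[ 0.075   0.0278]
 [-0.075   0.0261]
 [-0.      0.0312]]
the job is handed in; nothing more can be done
```

The panel is leaning on the rest with its rosette outwards. The straightedge lies flat along the panel's foot. I let go of both, moved the arm clear and handed the job in after about 28 s of the 58 s allowed. `close_job` gives no verdict.

What my last checks on the pictures showed:
- **Panel:** it leans about 20° from upright, is centred on the rest within about 2 mm, and is square to it within about 1°.
- **Straightedge:** it is centred on the panel within about 1 mm. The picture fit puts the two ends of the panel's foot 26.1 and 27.8 mm from the straightedge's centre line. Flush is 25 mm and the limit is 28.5 mm, so one end is close to the limit.
- **Disagreement on the gap:** the arm position at placement put the gap within about 0.3 mm of zero, and no gap shows in the wrist picture. The picture fit is only good to about 2 mm, so I did not move the straightedge again.
- **Weak contact evidence:** the push against the panel's foot stopped on a force that was mostly vertical (3 N, from the table). It therefore does not prove the straightedge touches the panel.
- **Other objects:** nothing visibly moved in the last pictures, but I did not measure this, and the views did not cover all of them fully.

One slip on the way: I misread the panel's sideways grip offset by about 25 mm, because the gripper hid one end. I saw it in the picture and corrected it before setting the panel down.

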